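# Run a set of rollers out of the lever dispenser

## Robot

A 6-joint arm with a two-finger parallel gripper is mounted at the origin on the work surface. World frame = base frame: x ahead of the robot, y to its left, z up, the work surface at z = 0. Lengths are in m, angles in rad, forces in N, time in s.
With the tool pointing down it reaches from about 0.35 to 0.775 m from the base axis. Payload 7.3 kg.
Tool frame: the origin (TCP) lies between the finger pads; the fingertips stand 17 mm ahead of it and the grasp point (between the pads) lies 2 mm behind it; z points along the fingers, y is the direction in which the jaws open and shut (so a half turn about z gives the same grasp; the last joint's range is limited). The gripper opens to 92 mm and grips with 3 to 60 N. Pads are 19 mm wide; open, the fingers measure 130 mm over their backs; the gripper's body (75 mm by 190 mm) begins 47 mm behind the grasp point.
Start: joints at [-1.412, 0.342, 1.524, -0, 1.275, -0.146], TCP at [0.158, -0.501, 0.244] pointing down, gripper open.
Joint ranges: [-2.53, 2.53], [-0.77, 2.02], [0.04, 2.7], [-1, 4.14], [0.28, 2.66], [-3.11, 3.11]. Speed limits (rad/s): [2.57, 2.57, 3.14, 3.14, 3.14, 3.14].

## Interface

Orientations are given as [roll, pitch, yaw] about the fixed x, y, z axes, in that order (R = Rz(yaw) Ry(pitch) Rx(roll)).
In Python, from cell import sensors, vision, hand_in gives the robot as it stands.
- The arm moves only by the tool step_arm, never from a script. Its argument "series" is a list of rows, each a list of 5 numbers: the opening, from 0 (shut) to 1 (fully open), then the shift along the world's x, y, z each as a share of 25 mm, from -1 to 1, then the turn about the world's z as a share of 0.08 rad, from -1 to 1. A call has 1 to 12 rows; each row shifts and turns the commanded pose from where the row before left it; what a row does not reach is not made up. A row lasts 1/10 s, in which the tool goes at most 50 mm and 8.59 degrees, less where a joint would pass 70% of its speed; a pose out of reach is approached as far as the arm can. A call with a number of a shift or a turn outside -1 to 1 is refused whole. A call with a gripper value outside its range is refused whole. The fingers move at their own pace and stop on an object; "squeeze" is the grip in N (left out, the last holds). Time passes only in rows, so rows that do not move let the fingers close. It gives the time, the measured TCP pose, the force and the opening at its end, in the units of the state.
- sensors.observe(): the state, without advancing time (a new reading comes with each control period).
- vision.read_camera(name): name is "scene" or "top" or "wrist"; returns a dict with "pixels" (400x640x3 uint8, blue, green, red), "range_z" (400x640 float32, m along the optical axis (not along the pixel's ray), 0 where there is no reading), "camera_matrix" (3x3 intrinsics, pixels), "pose" (4x4, takes a point from camera to world coordinates). Camera axes: x right, y down, z forward; pixel columns grow to the right and rows downward; lengths in m; the calibration is good to about 2 mm. The wrist camera is an equidistant fisheye: a pixel r from the principal point sees the ray r / f radians off the axis. A picture is of the moment at which its call begins.
- hand_in(): hands the job in, once; it reports no verdict.
The state is a dict: "time": time; "qpos": joint angles; "qvel": joint speeds; "joint_efforts": joint torques, N m; "tool_pos": TCP position; "tool_rot": TCP orientation; "contact_force": force on the tool from outside, world axes, zero at the start; "torque": the same for the moment, N m; "opening": finger opening in m.
Only numpy, scipy, OpenCV 4.12 (cv2) and the standard library are available. Lean on these libraries where they do the work, as an engineer would, in place of code of your own. Each camera call takes 0.05 s, during which the arm holds its last target.

## Task

Let the four orange rollers out of the blue dispenser into its tray: with your fingertips press the red paddle of its lever down so that the lid lifts, and keep it down until all four have rolled out. Then let the paddle up slowly, easing the lid down all the way until it is fully shut, never letting it drop or slam. Pick nothing up, touch neither the lid nor the rollers, and leave everything else on the bench where it is.

Things in the scene. Friction and masses are not known exactly. Their poses are not given: they have to be found in the camera images.
- dispenser: blue sheet-metal roller dispenser fixed to the bench, 350 mm long (x), 88 wide (y), 155 high at the back. Origin on the bench under its middle, z up. Its open tray points along its own -x, lid hinge at +x end, lever outside its +y side. Stands in mid-bench, lever side more or less towards the robot, tray to the robot's right or half towards it. A chute inside slopes 18 deg down to the tray
- tray (a point): point on the middle of the tray's floor, at dispenser (-150, 0) mm, 22 mm above the bench. The open tray is x = -228 to -55 mm, 80 mm wide; its floor falls gently from 32 mm above the bench to 15 mm at the front wall; walls 54 to 64 mm high
- paddle (a point): centre of the top of the red ribbed press paddle, 38 x 34 mm, on the lever's front end; moves with it. Lid shut: at dispenser (-171, 78) mm, 143 mm above the bench, front edge tipped up 14 deg. Fully pressed: at (-178, 78) mm, 75 mm above the bench, tipped 14 deg the other way: 68 mm of nearly straight travel down. Only the low tray wall stands near it. Takes 1 to 5 N, then a hard stop
- lever (a joint): lever angle in rad: 0 up (lid shut), 0.48 fully pressed. Its pivot is at dispenser (-35, 62) mm, 90 mm above the bench, 145 mm from the paddle. Pressing the paddle down pushes a rod that lifts the lid. No catch, spring or damper: the lid's weight raises the lever again, following the fingers as they rise; let go, the lid slams
- lid (a joint): lid opening in rad: 0 shut, 0.33 with the lever fully pressed, about in proportion to the lever. Rollers pass under it from about 0.2; all four need about 1 s to run out
- lid_lip (a point): middle of the yellow front lip of the lid, 174 mm from its hinge, 100 mm above the bench when shut, about 155 mm when fully open. The lid is a clear window in a steel frame, dispenser x = -50 to 118 mm; the yellow skirt under its lip holds the rollers back
- roller1: orange polyurethane roller, steel bore, 36 mm diameter, 70 mm long, about 80 g; origin at its centre, its axis is y. It starts foremost in the queue on the chute, behind the lid's skirt
- roller2: same, second in the queue
- roller3: same, third in the queue
- roller4: same, last in the queue
- impact_driver: teal and black cordless impact driver standing on its battery, 115 x 74 mm, 226 mm high, origin under its middle; to the robot's right; leave alone
- battery: black and yellow battery pack, 115 x 74 x 62 mm; origin under its middle; to the robot's right; leave alone
- label_roll: roll of white labels, 84 mm diameter, 60 mm high, origin under its middle; to the robot's right; leave alone
- carton: small brown carton, 100 x 70 x 75 mm, origin under its middle; to the robot's left; leave alone
- scrap_tray: empty black plastic tray, 150 x 110 x 60 mm, origin under its middle; to the robot's left; leave alone
- spanner: steel spanner, 150 mm long, lying beside the dispenser behind the lever's pivot on the lever side; leave alone
- grease_tin: round steel tin with a green lid, 68 mm diameter, 52 mm high, origin under its middle; just in front of the dispenser's tray; leave alone

How it is judged:
On the way, in this order (a step that is already met when the one before it is completed fails the run):
1. the fingers press the lever and the lid comes up (value of joint lid above 0.1 rad and contact force between the fingers and lever above 0.2 N).
2. all four rollers have run out into the tray while the lid is held up by the lever (all of step 1 and x of roller1 in the frame of dispenser between -0.235 and -0.06 m and y of roller1 in the frame of dispenser between -0.042 and 0.042 m and z of each of roller1, roller2, roller3, roller4 in the frame of dispenser below 0.085 m and x of roller2 in the frame of dispenser between -0.235 and -0.06 m and y of roller2 in the frame of dispenser between -0.042 and 0.042 m and x of roller3 in the frame of dispenser between -0.235 and -0.06 m and y of roller3 in the frame of dispenser between -0.042 and 0.042 m and x of roller4 in the frame of dispenser between -0.235 and -0.06 m and y of roller4 in the frame of dispenser between -0.042 and 0.042 m), for 0.1 s.
At the end, for the whole second after the job is handed in: All four rollers lie at rest in the open front tray (each centre at dispenser x between -0.235 and -0.06, between the side cheeks, less than 85 mm above the bench) and the lid is fully shut (under 0.02 rad) (value of joint lid below 0.02 rad and x of roller1 in the frame of dispenser between -0.235 and -0.06 m and y of roller1 in the frame of dispenser between -0.042 and 0.042 m and z of each of roller1, roller2, roller3, roller4 in the frame of dispenser below 0.085 m and x of roller2 in the frame of dispenser between -0.235 and -0.06 m and y of roller2 in the frame of dispenser between -0.042 and 0.042 m and x of roller3 in the frame of dispenser between -0.235 and -0.06 m and y of roller3 in the frame of dispenser between -0.042 and 0.042 m and x of roller4 in the frame of dispenser between -0.235 and -0.06 m and y of roller4 in the frame of dispenser between -0.042 and 0.042 m and linear speed of each of roller1, roller2, roller3, roller4 below 0.03 m/s); the robot touches nothing.
It fails at once if the lid drops: it comes down faster than 0.8 rad/s (about 0.14 m/s at its lip) (velocity of joint lid below -0.8 rad/s).
It fails at once if the lid is pushed or lifted directly, not by the lever (contact force between any of the fingers, the arm and lid above 1 N).
It fails at once if a roller is touched by the gripper or arm (contact force between any of the fingers, the arm and roller1 above 0.5 N or contact force between any of the fingers, the arm and roller2 above 0.5 N or contact force between any of the fingers, the arm and roller3 above 0.5 N or contact force between any of the fingers, the arm and roller4 above 0.5 N).
It fails at once if a roller is lifted or leaves the dispenser (height (world z) of any of roller1, roller2, roller3, roller4 above 0.14 m or horizontal distance between any of roller1, roller2, roller3, roller4 and dispenser above 0.26 m).
It fails at once if another thing on the bench is moved by more than 20 mm (distance of any of impact_driver, battery, label_roll, carton, scrap_tray, spanner, grease_tin from where it was at the start of the episode above 0.02 m).
It also fails if it takes over 35 s, if anything falls off the work surface, if the arm or the gripper's body presses on something with over 40 N, if the wrist force passes 120 N, or if a joint passes its speed limit or range.

## Working session

There is one attempt and no reset: what is moved stays moved. The work goes in short steps, Python scripts to look and compute and a tool call to move; the robot and the scene stay as the last step left them, time stands still between calls to the robot, and variables do not carry over. Pictures are saved under pics/ and viewed, and the job is handed in when it is done.

Besides the shell and the picture viewer there is one more tool, called after "Request:" by a JSON object that holds its "name" and its "arguments", one argument or row to a line. step_arm: Moves the arm, as the interface text tells. Its arguments: {"type":"object","properties":{"series":{"type":"array","items":{"type":"array","items":{"type":"number","minimum":-1,"maximum":1}}},"squeeze":{"type":"number"}},"required":["series"]}

```bash
mkdir -p pics
python3 - <<'E'
from cell import sensors, vision
import cv2, numpy as np
s=sensors.observe(); print(s['time'],s['tool_pos'],s['tool_rot'],s['opening'],s['contact_force'])
for n in ['scene','top']:
    d=vision.read_camera(n); cv2.imwrite(f'pics/{n}0.png',d['pixels']); np.savez(f'{n}0.npz',**d)
    print(n,d['camera_matrix'].round(1).tolist(),d['pose'].round(3).tolist())
E
```

```text
0.0 [ 0.15750894 -0.50040791  0.24303034] [-3.14003970e+00 -2.42776436e-04  3.04760825e-01] 0.09189729290417377 [ 0.09644843 -0.21016607  0.67922266]
scene [[401.3, 0.0, 320.5], [0.0, 401.3, 198.1], [0.0, 0.0, 1.0]] [[0.32, 0.757, -0.57, 1.381], [0.947, -0.262, 0.184, -0.255], [-0.01, -0.599, -0.801, 1.231], [0.0, 0.0, 0.0, 1.0]]
top [[364.7, 0.0, 318.0], [0.0, 364.7, 195.5], [0.0, 0.0, 1.0]] [[-0.002, -0.995, 0.102, 0.465], [-1.0, 0.003, 0.008, 0.024], [-0.009, -0.102, -0.995, 1.232], [0.0, 0.0, 0.0, 1.0]]
```

View pics/scene0.png

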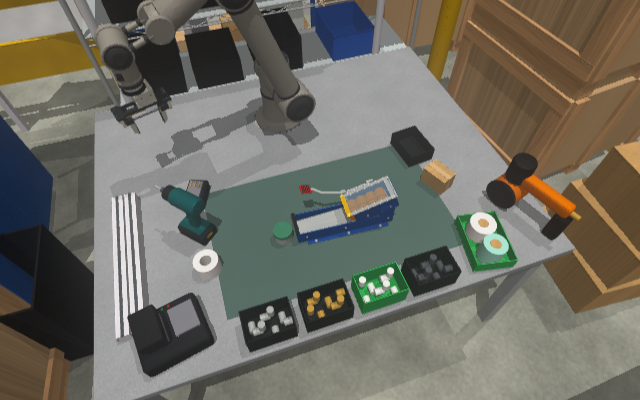

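View pics/top0.png

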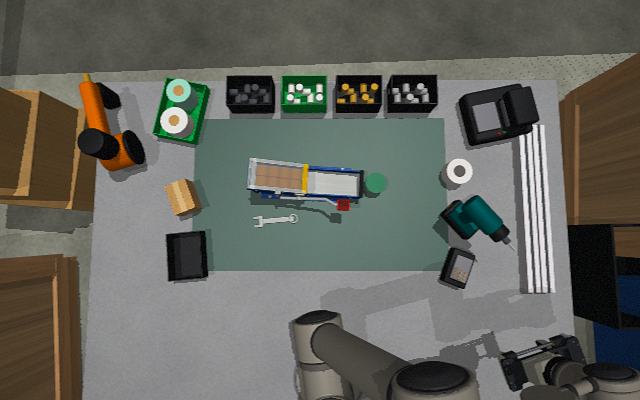

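The top view shows the dispenser from about (248,175) to (362,185), the red paddle at (343,204), the yellow lip at (305,178), the tin at (376,183) and the spanner at (275,220). In the scene view the paddle is at (305,188). Next I'll localise the paddle, lip and tin.

```bash
cat > h.py <<'E'
import numpy as np, cv2
def ray(d,u,v):
    K=d['camera_matrix'];P=d['pose'];r=np.array([(u-K[0,2])/K[0,0],(v-K[1,2])/K[1,1],1.]);return P[:3,3],P[:3,:3]@r
def onz(d,u,v,z):
    o,r=ray(d,u,v);return o+r*(z-o[2])/r[2]
def pts(d,m):
    v,u=np.nonzero(m&(d['range_z']>0));z=d['range_z'][v,u];K=d['camera_matrix'];P=d['pose']
    c=np.c_[(u-K[0,2])/K[0,0]*z,(v-K[1,2])/K[1,1]*z,z];return c@P[:3,:3].T+P[:3,3]
def hsv(d,lo,hi): return cv2.inRange(cv2.cvtColor(d['pixels'],cv2.COLOR_BGR2HSV),np.array(lo),np.array(hi))>0
def tri(a,b):
    (o1,r1),(o2,r2)=a,b;s=np.linalg.lstsq(np.c_[r1,-r2],o2-o1,rcond=None)[0]
    p,q=o1+s[0]*r1,o2+s[1]*r2;return (p+q)/2,np.linalg.norm(p-q)
E
python3 - <<'E'
from h import *
np.set_printoptions(precision=4,suppress=True)
T=np.load('top0.npz');S=np.load('scene0.npz')
C={}
for n,d,roi in [('top',T,(150,240,230,400)),('scene',S,(160,260,260,420))]:
    w=np.zeros((400,640),bool);w[roi[0]:roi[1],roi[2]:roi[3]]=1
    for c,lo,hi in [('red',(0,150,90),(6,255,255)),('red2',(172,150,90),(180,255,255)),('yel',(20,150,120),(32,255,255)),('blue',(105,120,40),(125,255,255)),('green',(60,90,40),(85,255,255))]:
        m=hsv(d,lo,hi)&w
        if m.sum()<5: continue
        v,u=np.nonzero(m);p=pts(d,m);C[n,c]=(u.mean(),v.mean())
        r=cv2.minAreaRect(np.c_[u,v].astype(np.float32))
        print(n,c,m.sum(),u.mean(),v.mean(),'med',np.median(p,0),'min',p.min(0),'max',p.max(0),'rect',np.round(r[0],1),np.round(r[1],1),round(r[2],1))
        if c=='blue' : q=p; print(' zq',np.percentile(q[:,2],[5,50,95]))
for c in ('red','yel','green'):
    if ('top',c) in C and ('scene',c) in C: print(c,tri(ray(T,*C['top',c]),ray(S,*C['scene',c])))
for n,b in (('top',(150,220,235,400)),('scene',(160,260,270,420))):
    d=np.load(n+'0.npz')['pixels'][b[0]:b[1],b[2]:b[3]];cv2.imwrite(f'pics/{n}0z.png',cv2.resize(d,None,fx=4.8,fy=4.8,interpolation=cv2.INTER_CUBIC))
E
```

```text
top red 96 343.5520833333333 205.125 med [ 0.5483 -0.0449  0.1436] min [ 0.5328 -0.0711 -0.0028] max [ 0.576  -0.0241  0.1495] rect [343. 205.] [10. 12.] 90.0
top red2 20 340.9 202.4 med [ 0.5621 -0.0332  0.1417] min [ 0.5365 -0.0539  0.1389] max [ 0.5665 -0.0241  0.1458] rect [341.8 203.6] [10.   9.3] 83.7
top yel 132 304.32575757575756 177.49242424242425 med [0.6381 0.0767 0.1029] min [0.5897 0.0674 0.0303] max [0.6814 0.0832 0.1074] rect [304.1 178.4] [ 4.9 29.1] 3.6
top blue 600 313.3666666666667 186.56833333333333 med [0.5951 0.0237 0.0275] min [ 0.5662 -0.1047 -0.0042] max [0.6933 0.2545 0.1253] rect [303.6 182.7] [112.3  35.1] 3.2
 zq [0.001  0.0275 0.0794]
top green 340 375.2352941176471 182.58529411764707 med [ 0.6272 -0.1526  0.0523] min [ 0.5967 -0.1948 -0.0021] max [ 0.6676 -0.1197  0.0591] rect [375.  182.5] [19. 20.] 90.0
scene red 43 305.06976744186045 189.4418604651163 med [ 0.5539 -0.0431  0.1443] min [ 0.5376 -0.0604  0.1362] max [ 0.5681 -0.0249  0.1502] rect [305. 189.] [ 6. 10.] 90.0
scene yel 98 345.3673469387755 205.79591836734693 med [0.6374 0.0755 0.1028] min [0.5889 0.066  0.0517] max [0.6808 0.0903 0.1103] rect [346.2 207.9] [26.7  4.4] 69.4
scene blue 1593 349.28311362209666 222.23289391086 med [0.6813 0.0923 0.0394] min [ 0.5447 -0.1099 -0.0051] max [0.7017 0.2502 0.1408] rect [347.2 218.8] [ 32.1 105.5] 77.6
 zq [0.0018 0.0394 0.1115]
scene green 267 282.0 230.02621722846442 med [ 0.6279 -0.1543  0.0527] min [ 0.5602 -0.1878  0.0014] max [ 0.6631 -0.1212  0.0594] rect [282. 230.] [16. 18.] 90.0
red (array([ 0.5486, -0.043 ,  0.1373]), np.float64(0.0020987166851352476))
yel (array([0.6377, 0.0753, 0.1038]), np.float64(0.0008658564502580203))
green (array([ 0.6281, -0.1538,  0.0512]), np.float64(0.0009579393892832405))
```

```bash
ls pics
```

```text
scene0.png
scene0z.png
top0.png
top0z.png
```

View pics/top0z.png

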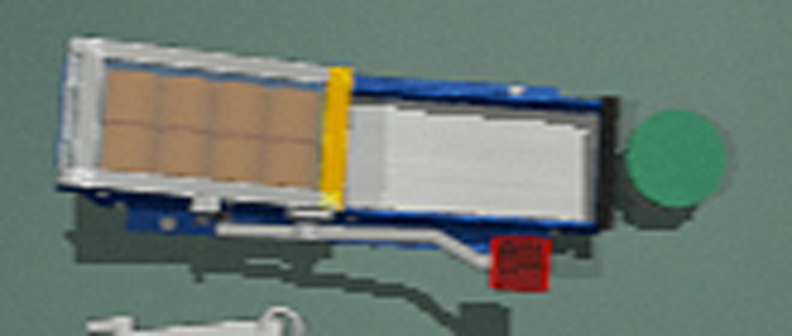

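View pics/scene0z.png

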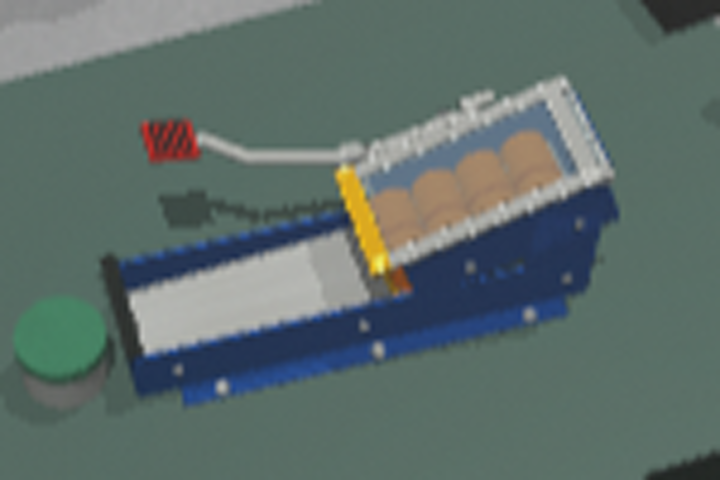

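The paddle is near world (0.552,-0.042,0.143) and the dispenser yaw is about 86.5°. I'll close the fingers, turn so the jaw axis lies along dispenser y, and travel at a safe height.

Request:
{"name": "step_arm", "arguments": {
  "series": [
    [0,0.4,0.5,1,0.75],
    [0,0.8,0.9,1,0.75],
    [0,0.8,0.9,1,0.75],
    [0,0.8,0.9,0.2,0.75],
    [0,0.8,0.9,0,0.75],
    [0,0.8,0.9,0,0.75],
    [0,0.8,0.9,0,0.75],
    [0,0.8,0.9,0,0.75],
    [0,0.8,0.9,0,0.75],
    [0,0.8,0.9,0,0.75],
    [0,0.8,0.9,0,0.75],
    [0,0.8,0.9,0,0.75]
  ],
  "squeeze": 20
}}

```text
time: 1.3
tool_pos: [0.3881, -0.2397, 0.3235]
tool_rot: [-3.141, -0.0, 1.027]
contact_force: [1.0, -0.8, 0.3]
opening: 0.0017
```

Request:
{"name": "step_arm", "arguments": {
  "series": [
    [0,0.8,0.9,0,0.75],
    [0,0.8,0.9,-0.4,0.75],
    [0,0.8,0.9,-0.5,0.75],
    [0,0.8,0.9,-0.5,0.75],
    [0,0.8,0.9,-0.5,0.75],
    [0,0.8,0.9,-0.5,0.75],
    [0,0.8,0.9,-0.5,0.75],
    [0,0.4,0.9,-0.2,0.75],
    [0,0.2,0.4,0,0],
    [0,0,0,0,0],
    [0,0,0,0,0]
  ]
}}

```text
time: 2.4
tool_pos: [0.5424, -0.0514, 0.2466]
tool_rot: [3.141, 0.001, 1.504]
contact_force: [0.6, -0.6, -0.2]
opening: 0.0007
```

Run:
```python
from cell import sensors, vision
from h import *
s=sensors.observe(); print({k:np.round(v,4).tolist() for k,v in s.items() if k not in('qvel','joint_efforts')})
out=[]
for n,b in (('scene',(120,240,240,420)),('top',(140,240,250,400))):
    d=vision.read_camera(n); out.append(cv2.resize(d['pixels'][b[0]:b[1],b[2]:b[3]],(600,400),interpolation=cv2.INTER_CUBIC)); cv2.imwrite(f'pics/{n}1.png',out[-1])
    p=pts(d,hsv(d,(0,150,60),(6,255,255))); p=p[(abs(p[:,0]-.55)<.04)&(abs(p[:,1]+.045)<.04)]; print(n,len(p),np.median(p,0) if len(p) else 0)
d=vision.read_camera('wrist'); cv2.imwrite('pics/wrist1.png',d['pixels'])
```

```text
{'time': 2.4, 'qpos': [-0.2349, 0.376, 1.4648, -0.0005, 1.3003, -0.1677], 'tool_pos': [0.5424, -0.0514, 0.2466], 'tool_rot': [3.1412, 0.0006, 1.5038], 'contact_force': [0.6072, -0.5635, -0.1517], 'torque': [0.0206, -0.1099, 0.0023], 'opening': 0.0007}
scene 33 [ 0.55114232 -0.04326268  0.14279604]
top 0 0
```

View pics/scene1.png

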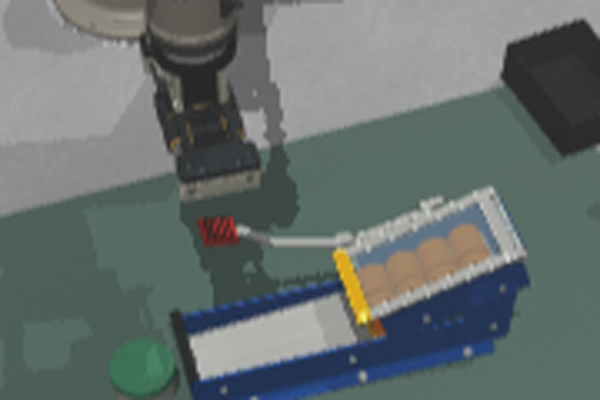

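View pics/wrist1.png

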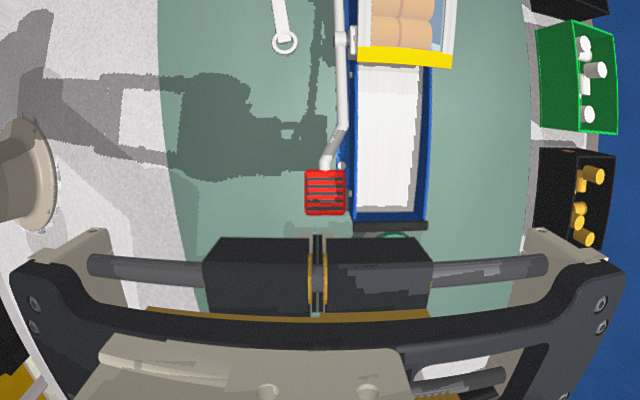

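The scene view shows the closed gripper above the paddle, with the paddle at crop (218,231). The wrist view shows the paddle just ahead of the tips and about aligned, at (325,192). The paddle re-measures at (0.551,-0.043,0.143). I'll shift over it and come down to just above.

Request:
{"name": "step_arm", "arguments": {
  "series": [
    [0,0.2,0.15,-0.5,0],
    [0,0.16,0.1,-0.6,0],
    [0,0,0,-0.6,0],
    [0,0,0,-0.6,0],
    [0,0,0,-0.5,0],
    [0,0,0,-0.2,0],
    [0,0,0,0,0],
    [0,0,0,0,0]
  ]
}}

```text
time: 3.35
tool_pos: [0.5519, -0.0447, 0.1716]
tool_rot: [3.141, 0.0, 1.505]
contact_force: [0.2, -0.2, 0.8]
opening: 0.0007
```

Run:
```python
from cell import sensors, vision
from h import *
s=sensors.observe(); print(s['tool_pos'],s['contact_force'])
d=vision.read_camera('wrist'); cv2.imwrite('pics/wrist2.png',d['pixels'])
```

```text
[ 0.55190628 -0.04469306  0.17164708] [ 0.15193459 -0.16135604  0.79002735]
```

View pics/wrist2.png

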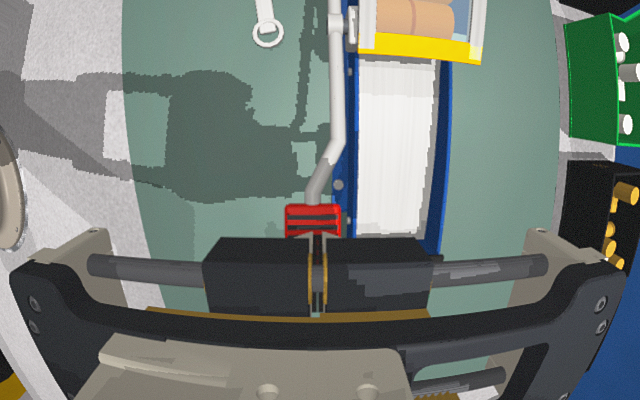

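The paddle sits directly under the tips, spanning u 285–342 with the fingers at 318. Pressing now.

Request:
{"name": "step_arm", "arguments": {
  "series": [
    [0,0,0,-0.3,0],
    [0,0,0,-0.3,0],
    [0,0,-0.02,-0.32,0],
    [0,0,-0.02,-0.32,0],
    [0,0,-0.02,-0.32,0],
    [0,0,-0.02,-0.32,0],
    [0,0,-0.02,-0.32,0],
    [0,0,-0.02,-0.32,0],
    [0,0,-0.02,-0.32,0],
    [0,0,0,0,0]
  ]
}}

```text
time: 4.4
tool_pos: [0.5511, -0.0477, 0.0989]
tool_rot: [-3.14, -0.001, 1.505]
contact_force: [-0.1, -0.6, 3.0]
opening: 0.0005
```

Run:
```python
from cell import sensors, vision
from h import *
s=sensors.observe(); print(s['tool_pos'],s['contact_force'])
for n,b in (('scene',(120,240,240,420)),('top',(140,240,250,400))):
    d=vision.read_camera(n); cv2.imwrite(f'pics/{n}2.png',cv2.resize(d['pixels'][b[0]:b[1],b[2]:b[3]],(600,400),interpolation=cv2.INTER_CUBIC))
    p=pts(d,hsv(d,(20,150,120),(32,255,255))); p=p[(abs(p[:,0]-.64)<.06)&(abs(p[:,1]-.07)<.05)];print(n,np.median(p,0))
```

```text
[ 0.55109598 -0.04769546  0.09893868] [-0.07103811 -0.61592181  3.0104001 ]
scene [0.6342856  0.06675805 0.15480876]
top [0.63745079 0.06838849 0.15392273]
```

View pics/scene2.png

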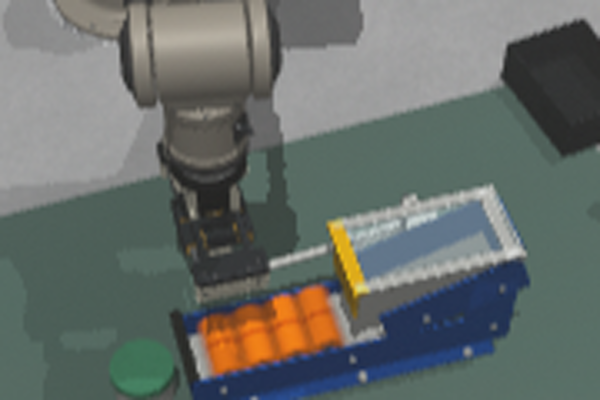

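The lid lip is at z≈0.154, the force is 3 N, and all four rollers are in the tray at crop (200–340, 290–370). I'll hold for a second and check that they have settled.

Request:
{"name": "step_arm", "arguments": {
  "series": [
    [0,0,0,0,0],
    [0,0,0,0,0],
    [0,0,0,0,0],
    [0,0,0,0,0],
    [0,0,0,0,0],
    [0,0,0,0,0],
    [0,0,0,0,0],
    [0,0,0,0,0],
    [0,0,0,0,0],
    [0,0,0,0,0]
  ]
}}

```text
time: 5.5
tool_pos: [0.5516, -0.0481, 0.1003]
tool_rot: [3.141, -0.0, 1.505]
contact_force: [-2.2, 0.9, 3.2]
opening: 0.0003
```

Run:
```python
from cell import sensors, vision
from h import *
d=vision.read_camera('scene'); b=(120,240,240,420)
cv2.imwrite('pics/scene3.png',cv2.resize(d['pixels'][b[0]:b[1],b[2]:b[3]],(600,400),interpolation=cv2.INTER_CUBIC))
p=pts(d,hsv(d,(5,160,120),(18,255,255))); p=p[(abs(p[:,0]-.64)<.06)&(abs(p[:,1]-.0)<.2)]
ex=np.array([.062,.998]);ey=np.array([-.998,.062]);q=p[:,:2]-[.641,.127]
x=q@ex;y=q@ey;print(len(p),np.percentile(x,[1,50,99]),np.percentile(y,[1,50,99]),np.percentile(p[:,2],[1,50,99]))
```

```text
639 [-0.22453248 -0.15579162 -0.09180913] [-0.03310514  0.00031002  0.03744879] [0.0404789  0.05488114 0.0662109 ]
```

View pics/scene3.png

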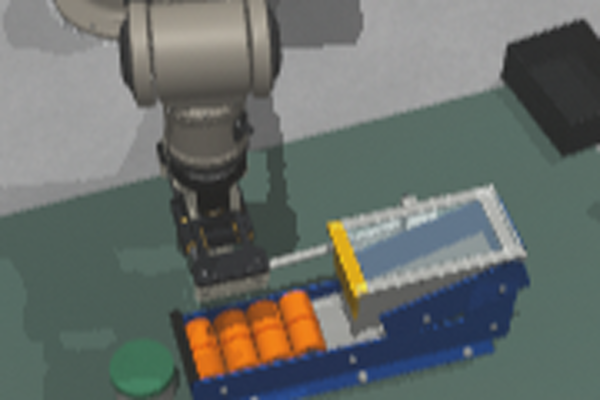

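All four rollers lie in the tray, with surfaces at x −0.225 to −0.09. Easing up at about 0.2 rad/s of lid speed.

Request:
{"name": "step_arm", "arguments": {
  "series": [
    [0,0,0,0.08,0],
    [0,0,0.01,0.16,0],
    [0,0,0.01,0.16,0],
    [0,0,0.01,0.16,0],
    [0,0,0.01,0.16,0],
    [0,0,0.01,0.16,0],
    [0,0,0.01,0.16,0],
    [0,0,0.01,0.16,0],
    [0,0,0.01,0.16,0],
    [0,0,0.01,0.16,0],
    [0,0,0.01,0.16,0],
    [0,0,0.01,0.16,0]
  ]
}}

```text
time: 6.75
tool_pos: [0.5516, -0.0451, 0.1465]
tool_rot: [3.141, -0.0, 1.505]
contact_force: [0.4, 1.3, 2.1]
opening: 0.0002
```

Request:
{"name": "step_arm", "arguments": {
  "series": [
    [0,0,0.01,0.08,0],
    [0,0,0.01,0.08,0],
    [0,0,0.01,0.08,0],
    [0,0,0.01,0.08,0],
    [0,0,0,0.06,0],
    [0,0,0,0.06,0],
    [0,0,0,0.06,0],
    [0,0,0,0.06,0],
    [0,0,0,0.06,0],
    [0,0,0,0.06,0],
    [0,0,0,0.06,0],
    [0,0,0,0.06,0]
  ]
}}

```text
time: 7.95
tool_pos: [0.5514, -0.0446, 0.1662]
tool_rot: [-3.141, 0.0, 1.505]
contact_force: [0.1, 0.3, 0.3]
opening: 0.0006
```

Run:
```python
from cell import sensors, vision
from h import *
s=sensors.observe(); print(s['tool_pos'],s['contact_force'])
for n,b in (('scene',(120,240,240,420)),('top',(140,240,250,400))):
    d=vision.read_camera(n); cv2.imwrite(f'pics/{n}4.png',cv2.resize(d['pixels'][b[0]:b[1],b[2]:b[3]],(600,400),interpolation=cv2.INTER_CUBIC))
    p=pts(d,hsv(d,(20,150,120),(32,255,255))); p=p[(abs(p[:,0]-.64)<.06)&(abs(p[:,1]-.07)<.05)];print(n,np.median(p,0))
```

```text
[ 0.55144252 -0.04455848  0.16615751] [0.09304528 0.30871394 0.31198612]
scene [0.63668215 0.07556533 0.10276512]
top [0.63624854 0.07669853 0.10191486]
```

View pics/scene4.png

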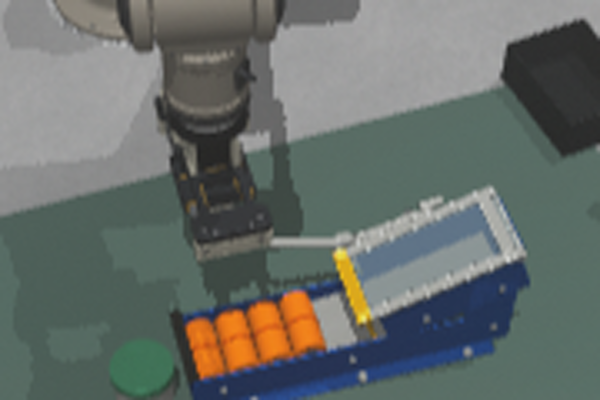

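The lip is back at z≈0.102–0.103, its starting height, so the lid is shut, and the contact force is about zero. I'll rise slowly a little more, then clear off.

Request:
{"name": "step_arm", "arguments": {
  "series": [
    [0,0,0,0.06,0],
    [0,0,0,0.06,0],
    [0,0,0,0.1,0],
    [0,0,0,0.2,0],
    [0,0,0,0.5,0],
    [0,0,0,0.8,0],
    [0,0,0,0.8,0],
    [0,-0.3,0,0.8,0],
    [0,-0.6,0,0.6,0],
    [0,-0.4,0,0,0],
    [0,0,0,0,0],
    [0,0,0,0,0]
  ]
}}

```text
time: 9.25
tool_pos: [0.5189, -0.0443, 0.2638]
tool_rot: [-3.141, -0.0, 1.505]
contact_force: [0.3, 0.7, 0.1]
opening: 0.0004
```

Run:
```python
from cell import sensors, vision
from h import *
s=sensors.observe(); print(s['tool_pos'],s['contact_force'])
for n in ('scene','top'):
    d=vision.read_camera(n); cv2.imwrite(f'pics/{n}5.png',d['pixels']);d0=np.load(n+'0.npz')
    for c,lo,hi in (('yel',(20,150,120),(32,255,255)),('red',(0,150,60),(4,255,255)),('green',(60,90,40),(85,255,255))):
        r=[]
        for e in (d0,d):
            p=pts(e,hsv(e,lo,hi)); k={'yel':(.64,.07),'red':(.552,-.043),'green':(.628,-.154)}[c]
            p=p[(abs(p[:,0]-k[0])<.05)&(abs(p[:,1]-k[1])<.05)];r.append(np.median(p,0).round(4) if len(p) else None)
        print(n,c,r)
```

```text
[ 0.5189149  -0.04428916  0.26383839] [0.31096785 0.65817602 0.13435175]
scene yel [array([0.6383, 0.0754, 0.1028]), array([0.6371, 0.0751, 0.1027])]
scene red [array([ 0.5539, -0.0431,  0.1443]), array([ 0.558 , -0.0424,  0.1424])]
scene green [array([ 0.6288, -0.1544,  0.0528]), array([ 0.6297, -0.1543,  0.0526])]
top yel [array([0.639 , 0.0767, 0.1029]), array([0.6362, 0.0767, 0.1028])]
top red [array([ 0.5497, -0.0448,  0.1437]), None]
top green [array([ 0.6272, -0.1526,  0.0523]), array([ 0.6424, -0.1566,  0.0524])]
```

View pics/scene5.png

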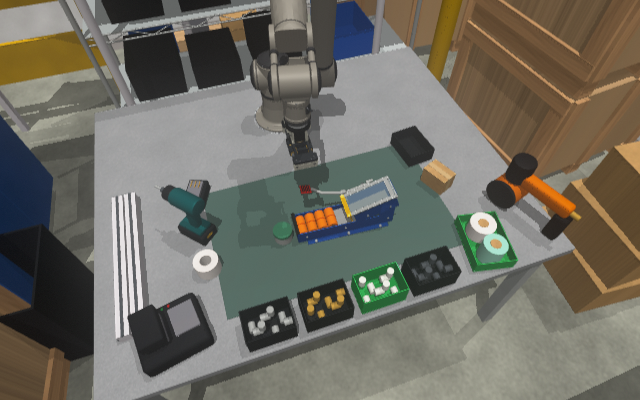

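The lid is shut, the paddle is up, four rollers are in the tray around (300–335, 217), and nothing else has moved. The top view's tin offset comes from the arm partly covering it; the scene view agrees with the start.

```bash
python3 -c "
from cell import hand_in
print(hand_in())"
```

```text
the job is handed in; nothing more can be done
None
```

I pressed the paddle down with the closed fingertips and held it about 1.2 s, and all four rollers ran out into the tray. I then eased the paddle up at about 0.04 m/s, slower near the end, until the lid shut, backed clear and handed in at about 9.4 s. The hand-in gives no verdict.

Last checks:
- **Lid:** the lip is back at z = 0.103 m, the same as at the start in both cameras. It was at 0.154 m while the lid was held open. I did not measure lid speed; from the commanded rise I estimate about 0.2 rad/s, against the 0.8 limit.
- **Rollers:** measured while the lid was still up, their visible surfaces lay at dispenser x −0.225 to −0.09 and at most 0.066 m above the bench. The last picture shows all four still in the tray.
- **Paddle and contact:** the paddle is back up at z ≈ 0.142 m. The gripper is clear, and the force reading of about 0.7 N is within the noise I saw in free air.
- **Other things on the bench:** the grease tin is within 1 mm of its start in the scene camera. I checked the rest only by eye in the last scene picture, and did not check the spanner in the top view.
- **One disagreement:** the top camera put the tin 15 mm off. I think that is the arm partly hiding it, but I did not confirm that.

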